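# Close and crosswise-tighten the sample cell cover

### The arm

A 7-joint arm with a two-finger parallel gripper is mounted at the origin on a cart in front of the work surface, level with it; the furniture and walls round the work are solid. World frame = base frame: x ahead of the robot, y to its left, z up, the work surface at z = 0. Lengths are in mm, angles in rad, forces in N, time in s.
With the tool pointing down it reaches from about 400 to 875 mm from the base axis. Payload 19.3 kg.
Tool frame: the origin (TCP) lies at the very end of the fingers, on their centre line; the grasp point (between the pads) lies 19 mm behind it (grip_point_offset is the z of the grasp point in the tool frame, in mm); z points along the fingers, y is the line along which they close (so a half turn about z gives the same grasp; the last joint's range is limited). The gripper opens to 85 mm and grips with 20 to 120 N. Pads are 22 mm wide; open, the fingers measure 114 mm over their backs; the gripper's body (76 mm by 85 mm) begins 54 mm behind the grasp point. The pads swing forward as they close: fully open they stand 13 mm farther back than shut.
Start: joints at [1.059, 0.521, -0.036, 1.599, 0.021, 1.021, -0.113], TCP at [267.202, -564.994, 231.291] pointing down, gripper open.
Joint ranges: [-2.91, 2.91], [-0.3, 2.13], [-1.5, 1.42], [0.17, 2.43], [-1.26, 4.41], [0.16, 1.93], [-2.52, 2.52]. Speed limits (rad/s): [1.89, 1.89, 2.39, 2.39, 3.01, 3.01, 3.01].

### API

Orientations are given as a 3x3 rotation matrix whose columns are the frame's x, y, z axes.
In Python, from workcell import movep, movel, goto_joints, open_gripper, clamp, wait, inverse_kinematics, read_state, camera, PlanningError, finish_job, grip_point_offset gives the robot as it stands. Calls block until the motion is done:
- movep(position, orientation): joint-space move of the TCP to a pose.
- movel(position, frame=None, max_speed=150, guard=None): straight line of the TCP; frame=None keeps the orientation; max_speed is the mean speed in mm/s. With guard (N) it stops when the force on the tool has changed by that much, and returns True; else False.
- goto_joints(angles): joint-space move.
- open_gripper() and clamp(): open the fingers fully, or close them until they stop; the grip force is fixed at half the most.
- wait(seconds).
- inverse_kinematics(position, orientation): joint angles nearest the present ones, or None.
- read_state(): the state.
- camera(name): name is "side" or "top"; returns a dict with "image" (384x512x3 uint8, blue, green, red), "range_z" (384x512 float32, mm along the optical axis (not along the pixel's ray), 0 where there is no reading), "fx", "fy", "cx", "cy" (pixels), "cam_to_world" (4x4, takes a point from camera to world coordinates). Camera axes: x right, y up, looking along -z (the intrinsics and any distortion apply to the point x, -y, -z); pixel columns grow to the right and rows downward; lengths in mm; the calibration is good to about 2 mm. A picture is of the moment at which its call begins.
A pose or a line that the arm cannot do raises PlanningError and nothing moves.
- finish_job(): hands the job in; it is judged then, once.
The state is a dict: "time": time; "qpos": joint angles; "qvel": joint speeds; "joint_efforts": joint torques, N m; "eef_pos": TCP position; "tool_rot": TCP orientation; "ft_force": force on the tool from outside, world axes, zero at the start; "torque": the same for the moment, N m; "finger_gap": finger opening in mm; "gripper_force": force on a finger pad.
Only numpy, scipy, OpenCV 4.12 (cv2) and the standard library are available. Lean on these libraries where they do the work, as an engineer would, in place of code of your own. Each camera call takes 0.05 s, during which the arm holds its last target. There are 200 camera calls.

### The job

Shut the hinged cover of the sample cell on the bench, then tighten its four wing screws clockwise crosswise in two passes: in the first pass turn each one about half of the way from loose to its stop, in the second turn each fully home, in both passes doing two diagonally opposite screws before the other two. Leave the tools lying round the cell where they are.

Things in the scene. Friction and masses are not known exactly. Their poses are not given: they have to be found in the camera images.
- cell: Sample cell, bolted down: 165 x 165 mm foot plate, block 150 x 150 mm whose top face slopes up away from the robot side at 30 degrees (the middle of the face is 95 mm above the worktop). Origin: centre of the underside of the foot; x toward the hinge side (up the slope), y to the left, z up. Screws stand in a 100 mm square on the cover; a 48 mm wide, 14 mm high boss is in its middle.
- cover (a joint): Hinged aluminium cover of the cell, plate 146 x 148 x 8 mm, hinged along the high rear edge of the sloping face. Value = opening angle in rad: 0 = lies shut flat on the sloping face, starts 0.7 to 1.1 (leaning up toward the robot). Stiff hinge: it stays where it is left, and a push of about 1 to 4 N downward on its tab moves it; it comes to rest on the face at 0.
- cover_tab (a point): Point on the upper (outer) face of the black tab, 50 mm wide, 6 mm thick, that sticks out 24 mm beyond the middle of the cover's free edge (10 mm from the tab's end). Axes: those of the cover: x from tab toward hinge, y along the hinge (to the left), z the outward normal of the cover. The hinge line lies at x = +168 mm, z = -8 mm from this point, parallel to y.
- screw_ul (a joint): Wing screw at the upper (far from the robot, hinge side) left corner of the cover, captive in it. Value = turning angle in rad: 0 = loose, grows as it is turned clockwise seen from above the cover, 1.3 = fully home against a hard stop; 0.65 = half way. Starts 0 to 0.15. Friction 0.1 N m all the way, does not turn back by itself. When home the wing lies parallel to the hinge.
- screw_ul_grip (a point): Grip point of that screw, on its axis, 36 mm above the cover's outer face. The wing is a flat bar 40 mm long, 12 mm thick, from 20 to 48 mm above the cover; below it a stem 13 mm thick and a 26 mm washer. Axes turn with the screw: x along the wing, y across its thickness, z along the screw axis away from the cover (30 degrees from vertical when the cover is shut).
- screw_ur (a joint): Wing screw at the upper (far, hinge side) right corner of the cover, captive in it. Value = turning angle in rad: 0 = loose, grows as it is turned clockwise seen from above the cover, 1.3 = fully home against a hard stop; 0.65 = half way. Starts 0 to 0.15. Friction 0.1 N m all the way, does not turn back by itself. When home the wing lies parallel to the hinge.
- screw_ur_grip (a point): Grip point of that screw, on its axis, 36 mm above the cover's outer face. The wing is a flat bar 40 mm long, 12 mm thick, from 20 to 48 mm above the cover; below it a stem 13 mm thick and a 26 mm washer. Axes turn with the screw: x along the wing, y across its thickness, z along the screw axis away from the cover (30 degrees from vertical when the cover is shut).
- screw_ll (a joint): Wing screw at the lower (near the robot, tab side) left corner of the cover, captive in it. Value = turning angle in rad: 0 = loose, grows as it is turned clockwise seen from above the cover, 1.3 = fully home against a hard stop; 0.65 = half way. Starts 0 to 0.15. Friction 0.1 N m all the way, does not turn back by itself. When home the wing lies parallel to the hinge.
- screw_ll_grip (a point): Grip point of that screw, on its axis, 36 mm above the cover's outer face. The wing is a flat bar 40 mm long, 12 mm thick, from 20 to 48 mm above the cover; below it a stem 13 mm thick and a 26 mm washer. Axes turn with the screw: x along the wing, y across its thickness, z along the screw axis away from the cover (30 degrees from vertical when the cover is shut).
- screw_lr (a joint): Wing screw at the lower (near, tab side) right corner of the cover, captive in it. Value = turning angle in rad: 0 = loose, grows as it is turned clockwise seen from above the cover, 1.3 = fully home against a hard stop; 0.65 = half way. Starts 0 to 0.15. Friction 0.1 N m all the way, does not turn back by itself. When home the wing lies parallel to the hinge.
- screw_lr_grip (a point): Grip point of that screw, on its axis, 36 mm above the cover's outer face. The wing is a flat bar 40 mm long, 12 mm thick, from 20 to 48 mm above the cover; below it a stem 13 mm thick and a 26 mm washer. Axes turn with the screw: x along the wing, y across its thickness, z along the screw axis away from the cover (30 degrees from vertical when the cover is shut).
- multimeter: Hand multimeter, 155 x 76 x 47 mm, lying left of the cell; bystander, leave it. Origin: centre of its underside.
- hex_keys: Folding hex key set, 20 x 85 x 18 mm, lying left of the cell beyond the multimeter; bystander. Origin: centre of its underside.
- screwdriver_red: Red-handled screwdriver, 190 mm long, 23 mm thick, lying right of the cell; bystander. Origin: centre of its underside.

How it is judged (in metres and radians):
On the way, in this order (a step that is already met when the one before it is completed fails the run):
1. the cover is shut, all four screws still loose (value of joint cover below 0.06 rad and value of joint each of screw_ul, screw_lr, screw_ur, screw_ll below 0.28 rad), for 0.2 s.
2. first pass: two diagonally opposite screws are about half way (0.42 to 0.88 rad), the other two still loose (under 0.28) (((value of joint cover below 0.06 rad and value of joint screw_ul between 0.42 and 0.88 rad and value of joint screw_lr between 0.42 and 0.88 rad and value of joint each of screw_ur, screw_ll below 0.28 rad) or (value of joint cover below 0.06 rad and value of joint screw_ur between 0.42 and 0.88 rad and value of joint screw_ll between 0.42 and 0.88 rad and value of joint each of screw_ul, screw_lr below 0.28 rad))), for 0.2 s.
3. all four screws are about half way (0.42 to 0.88 rad) (value of joint cover below 0.06 rad and value of joint screw_ul between 0.42 and 0.88 rad and value of joint screw_lr between 0.42 and 0.88 rad and value of joint screw_ur between 0.42 and 0.88 rad and value of joint screw_ll between 0.42 and 0.88 rad), for 0.2 s.
4. second pass: two diagonally opposite screws are fully home (over 1.15 rad), the other two still about half way (((value of joint cover below 0.06 rad and value of joint each of screw_ul, screw_lr above 1.15 rad and value of joint screw_ur between 0.42 and 0.88 rad and value of joint screw_ll between 0.42 and 0.88 rad) or (value of joint cover below 0.06 rad and value of joint each of screw_ur, screw_ll above 1.15 rad and value of joint screw_ul between 0.42 and 0.88 rad and value of joint screw_lr between 0.42 and 0.88 rad))), for 0.2 s.
At the end, for the whole second after the job is handed in: The cover is shut (opening under 0.06 rad), all four wing screws are fully home (each over 1.15 of 1.3 rad), the multimeter, hex keys and screwdriver lie within 20 mm of where they were, and the robot touches nothing (value of joint cover below 0.06 rad and value of joint each of screw_ul, screw_lr, screw_ur, screw_ll above 1.15 rad and distance of each of multimeter, hex_keys, screwdriver_red from where it was at the start of the episode below 0.02 m).
It fails at once if a screw is turned (past 0.28 rad) while the cover is not shut (over 0.12 rad) (value of joint any of screw_ul, screw_lr, screw_ur, screw_ll above 0.28 rad and value of joint cover above 0.12 rad).
It fails at once if a screw goes past 1.0 rad while another is still short of 0.4 rad (value of joint any of screw_ul, screw_lr, screw_ur, screw_ll above 1 rad and value of joint any of screw_ul, screw_lr, screw_ur, screw_ll below 0.4 rad).
It fails at once if a bystander is moved more than 20 mm (distance of any of multimeter, hex_keys, screwdriver_red from where it was at the start of the episode above 0.02 m).
It also fails if it takes over 72 s, if anything falls off the work surface, if the arm or the gripper's body presses on something with over 40 N, if the wrist force passes 120 N, or if a joint passes its speed limit or range.

## Working session

There is one attempt and no reset: what is moved stays moved. The work goes in short steps, each a Python script; the robot and the scene stay as the last script left them, time stands still between calls to the robot, and variables do not carry over. Pictures are saved under pics/ and viewed, at most 10 in all, crops included, and the job is handed in when it is done.

```bash
mkdir -p pics; ls; python3 - <<'E'
from workcell import *
import cv2,numpy as np
for n in("side","top"):
    c=camera(n); cv2.imwrite(f"pics/{n}0.png",c["image"]); np.savez(f"{n}0.npz",**{k:np.array(v) for k,v in c.items()})
    print(n,c["fx"],c["fy"],c["cx"],c["cy"],[k for k in c]);print(np.round(c["cam_to_world"],3))
s=read_state();print(s["time"],s["eef_pos"],np.round(s["tool_rot"],3),s["finger_gap"],grip_point_offset)
E
```

```text
pics
side 413.47635260892 413.47635260892 253.70992018851265 197.82316479181412 ['image', 'range_z', 'fx', 'fy', 'cx', 'cy', 'cam_to_world']
[[-8.48000e-01  3.12000e-01 -4.29000e-01  5.38410e+01]
 [-5.30000e-01 -4.84000e-01  6.96000e-01  8.08095e+02]
 [ 1.00000e-02  8.18000e-01  5.76000e-01  7.29425e+02]
 [ 0.00000e+00  0.00000e+00  0.00000e+00  1.00000e+00]]
top 469.1690451432987 469.1690451432987 257.31606837709137 187.20865681869074 ['image', 'range_z', 'fx', 'fy', 'cx', 'cy', 'cam_to_world']
[[ 4.000000e-03  9.930000e-01 -1.200000e-01  3.797740e+02]
 [-1.000000e+00  1.000000e-03 -2.100000e-02  5.356800e+01]
 [-2.100000e-02  1.200000e-01  9.930000e-01  1.269605e+03]
 [ 0.000000e+00  0.000000e+00  0.000000e+00  1.000000e+00]]
0.1 [ 267.08931218 -564.73060713  230.80198847] [[ 0.904  0.428 -0.   ]
 [ 0.428 -0.904  0.001]
 [-0.    -0.001 -1.   ]] 85.32382734156619 -18.700000000000003
```

View pics/side0.png

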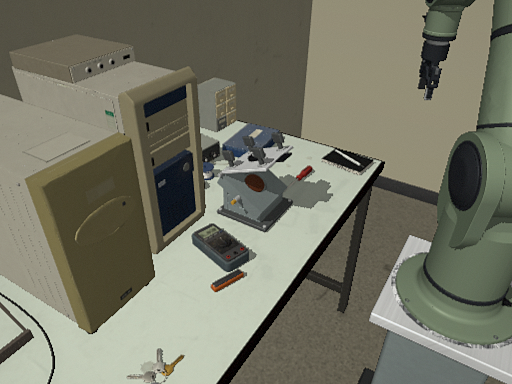

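View pics/top0.png

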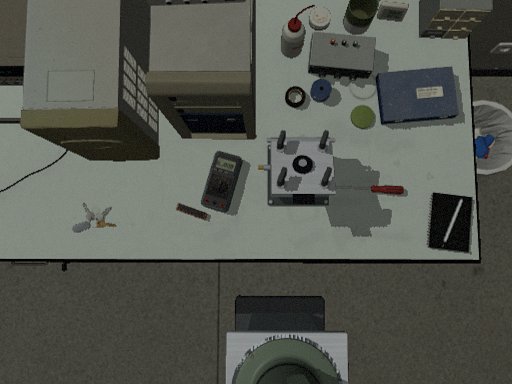

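The side view shows the cell around (255,195), with the cover raised, the multimeter at (220,245), the hex keys at (228,282) and the screwdriver at (305,173). In the top view the cell is at (300,172), the four wings at about (282,138), (327,144), (281,184) and (327,182), and the yaw is close to 0. Next I'll fit the cover plane and the foot.

```bash
cat > geo.py <<'E'
import numpy as np, cv2
def cloud(c):
    """world points HxWx3 and validity mask"""
    z=np.asarray(c["range_z"]); v,u=np.mgrid[:z.shape[0],:z.shape[1]]
    P=np.stack([(u-c["cx"])/c["fx"]*z,-(v-c["cy"])/c["fy"]*z,-z,np.ones_like(z)],-1)
    return (P@np.asarray(c["cam_to_world"]).T)[...,:3], z>0
def project(c,p):
    q=np.linalg.inv(c["cam_to_world"])@np.append(p,1); return np.array([c["cx"]+c["fx"]*q[0]/-q[2], c["cy"]-c["fy"]*q[1]/-q[2]])
def plane(P,tol=2.5,it=300,filt=None):
    """RANSAC plane -> unit normal (up), centroid, inlier mask"""
    r=np.random.default_rng(0); best=None
    for _ in range(it):
        a,b,c=P[r.choice(len(P),3,False)]; n=np.cross(b-a,c-a); l=np.linalg.norm(n)
        if l<100: continue
        n/=l; n*=np.sign(n[2]) or 1
        if filt and not filt(n): continue
        m=abs((P-a)@n)<tol
        if best is None or m.sum()>best.sum(): best=m
    for _ in range(3):
        c=P[best].mean(0); n=np.linalg.svd(P[best]-c,full_matrices=False)[2][2]; n*=np.sign(n[2]); best=abs((P-c)@n)<tol
    return n,c,best
E
python3 - <<'E'
from geo import *
for n in("side","top"):
    c=dict(np.load(n+"0.npz")); P,ok=cloud(c)
    m=ok&(P[...,0]>380)&(P[...,0]<720)&(P[...,1]>-170)&(P[...,1]<130)
    print(n,"table z",np.median(P[m&(abs(P[...,2])<15)][:,2]))
    Q=P[m&(P[...,2]>60)]
    nn,ce,inl=plane(Q,filt=lambda n:n[2]>.75); I=Q[inl]
    print("cover n",nn,"c",ce,inl.sum(),len(Q),"min",I.min(0),"max",I.max(0),"tilt x",np.arctan2(nn[0],nn[2]))
    r=cv2.minAreaRect(I[:,:2].astype(np.float32)); print("rect",r)
    F=P[m&(P[...,2]>4)&(P[...,2]<25)]; print("foot?",len(F),F.min(0),F.max(0), cv2.minAreaRect(F[:,:2].astype(np.float32)))
img=cv2.imread("pics/top0.png")[110:230,190:420]; s=cv2.imread("pics/side0.png")[110:300,180:330]
cv2.imwrite("pics/crop0.png",np.hstack([cv2.resize(img,None,fx=2,fy=2,interpolation=2)[:240], cv2.resize(s,(300,240))]))
E
```

```text
side table z 0.98689924395444
cover n [-0.503652   -0.00375832  0.86389845] c [553.92496637 -11.93405261  89.29663344] 1075 5688 min [ 500.6947374  -109.31184431   60.00220817] max [675.63873475 128.4235426  163.38645705] tilt x -0.5278250162813709
rect ((577.37744140625, 14.034210205078125), (261.3372802734375, 156.15225219726562), 78.72496795654297)
foot? 973 [ 382.19903209 -167.19455039    4.01685242] [712.52157633 126.99582411  24.95472395] ((547.3828735351562, -20.766677856445312), (330.377685546875, 290.9212341308594), 1.1302368640899658)
top table z -1.4083413155058224
cover n [ 0.36048769 -0.00138649  0.93276294] c [555.94060015 -27.91251124 172.86083027] 2403 5560 min [ 471.80775729 -107.63989184  124.16105418] max [682.11083964 121.47278168 207.55645646] tilt x 0.3687910588170025
rect ((576.1368408203125, 9.56024169921875), (230.20399475097656, 206.8976287841797), 88.10143280029297)
foot? 676 [ 381.85374199 -169.92822291    4.00548344] [719.21613559 129.97523488  24.71998186] ((549.3684692382812, -20.122039794921875), (300.1504211425781, 336.8397521972656), 89.1611099243164)
```

View pics/crop0.png

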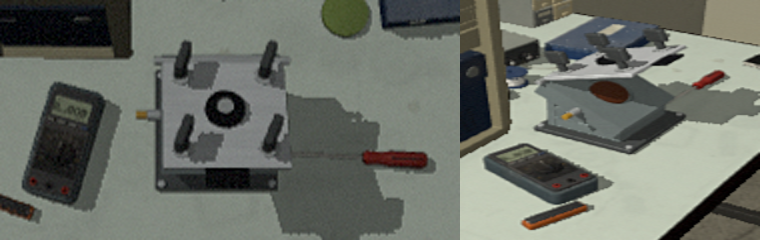

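The crop shows the block face sloping 30° under the cover. The cover is tilted 0.37 the other way, so its opening is about 0.89. The tab is at about (228,178) in the crop, and the wings lean up-right, which matches loose. Next I'll get the lateral centre and yaw, then check IK.

```bash
python3 - <<'E'
from geo import *
from workcell import inverse_kinematics
c=dict(np.load("top0.npz")); P,ok=cloud(c)
ce=np.array([555.94,-27.9,172.86]); n=np.array([.3605,-.0014,.9328])
m=ok&(abs((P-ce)@n)<4)&(abs(P[...,1]+28)<90)&(P[...,0]>470)&(P[...,0]<640)
rows=[]
for x0 in range(490,622,6):
    y=P[m&(abs(P[...,0]-x0)<3)][:,1]
    if len(y)>20: rows.append((x0,y.min(),y.max()))
rows=np.array(rows); print(np.round(rows[::3],1)); print("mid",np.median(rows[:,1:],0),"slopes",np.polyfit(rows[:,0],rows[:,1],1)[0],np.polyfit(rows[:,0],rows[:,2],1)[0])
k=P[m&(P[...,0]<478)]; print("tab y",k[:,1].min(),k[:,1].max(),len(k))
# IK check
s,co=.5,.866025
N=np.array([-s,0,co]); U=np.array([co,0,s])  # outward normal, up-slope
H=np.array([632,-28,134.9])
for tag,a,y in(("ll",131,50),("ul",31,50),("tab",156,0)):
  for v in(0.07,.65,1.3):
    w=np.pi/2*0+1.3-v
    wing=np.array([0,1,0])*np.cos(w)+np.cross(N,[0,1,0])*np.sin(w)
    g=H-U*a+N*47+np.array([0,y,0])
    for sg in(1,-1):
        x=sg*wing; R=np.column_stack([x,np.cross(-N,x),-N]); q=inverse_kinematics(g-N*20,R); q2=inverse_kinematics(g+N*60,R)
        print(tag,v,sg,None if q is None else np.round(q,2),q2 is not None)
E
```

```text
[[ 490.   -54.1   -6. ]
 [ 508.  -103.4   42.3]
 [ 526.  -102.3   44.5]
 [ 544.  -100.9   44.4]
 [ 562.  -102.3   44.4]
 [ 580.  -101.4   44.3]
 [ 598.  -102.5   44.3]
 [ 616.  -101.4   44.2]]
mid [-102.32780439   44.28301512] slopes -0.09531240846202756 0.11056464376011918
tab y -53.0221441493203 -5.442795186475351 63
ll 0.07 1 [ 0.21  0.53 -0.56  2.42  2.19  0.46 -1.11] False
ll 0.07 -1 [ 0.29  0.55 -0.65  2.42  2.12  0.5   2.11] False
ll 0.65 1 [ 0.35  0.57 -0.73  2.41  2.08  0.53 -1.56] False
ll 0.65 -1 [ 0.59  0.7  -1.07  2.4   1.92  0.74  1.81] False
ll 1.3 1 [ 0.71  0.85 -1.27  2.4   1.86  0.92 -1.86] False
ll 1.3 -1 [ 0.71  0.85 -1.27  2.4   1.86  0.92  1.28] False
ul 0.07 1 [-0.01  0.45 -0.22  2.2   1.68  0.19 -0.59] True
ul 0.07 -1 None True
ul 0.65 1 [-0.02  0.45 -0.22  2.2   1.68  0.19 -1.17] True
ul 0.65 -1 [ 0.01  0.45 -0.24  2.2   1.67  0.2   1.98] True
ul 1.3 1 [ 0.48  0.57 -0.86  2.18  1.6   0.51 -1.63] True
ul 1.3 -1 [ 0.33  0.51 -0.66  2.19  1.6   0.39  1.47] True
tab 0.07 1 None False
tab 0.07 -1 None False
tab 0.65 1 None False
tab 0.65 -1 None False
tab 1.3 1 None False
tab 1.3 -1 None False
```

```bash
cat >> geo.py <<'E'
N=np.array([-.5,0,.866025]); U=np.array([.866025,0,.5]); Y=np.array([0,1.,0])
def toolrot(v,sg,delta):
    """tool frame gripping a wing at screw value v; delta tilts tool axis in the wing plane (+: tool body toward the wing's up-slope end)"""
    w=1.3-v; wing=Y*np.cos(w)+np.cross(N,Y)*np.sin(w)   # points down-slope/left
    back=N*np.cos(delta)-wing*np.sin(delta); z=-back; y=np.cross(N,wing)*sg
    return np.column_stack([np.cross(y,z),y,z])
E
python3 - <<'E'
from geo import *
from workcell import inverse_kinematics as ik
H=np.array([632,-29,134.9]); up=np.array([0,0,50.])
for tag,a,y in(("ll",131,50),("lr",131,-50),("ul",31,50),("ur",31,-50)):
  for v0,v1 in((.07,.65),(.65,1.3)):
   for sg in(1,-1):
    for d in(0,8,16,24):
     g=H-U*a+N*(8+38)+Y*y; out=[]
     for v,h in((v0,1),(v0,0),((v0+v1)/2,0),(v1,0),(v1,1)):
        R=toolrot(v,sg,np.radians(d)); q=ik(g+R[:,2]*19+up*h,R); out.append("-" if q is None else f"{q[3]:.2f},{q[5]:.2f},{q[6]:.2f}")
     print(tag,v0,sg,d,out)
for t in(0,10,20):
  t=np.radians(t); R=np.column_stack([[np.cos(t),0,np.sin(t)],-Y,[np.sin(t),0,-np.cos(t)]])
  for th in(.95,.5,0):
    e=np.pi/6-th; p=H-156*np.array([np.cos(e),0,np.sin(e)])+8*np.array([-np.sin(e),0,np.cos(e)]); q=ik(p,R); print(t,th,p,None if q is None else np.round(q,2))
E
```

```text
ll 0.07 1 0 ['2.40,0.24,2.06', '2.42,0.50,2.11', '2.41,0.60,1.97', '2.40,0.74,1.81', '2.39,0.37,1.78']
ll 0.07 1 8 ['2.34,0.17,-0.83', '2.33,0.23,2.49', '2.35,0.20,2.00', '2.36,0.28,1.73', '2.33,0.19,2.29']
ll 0.07 1 16 ['2.21,0.29,-1.98', '2.25,0.16,-1.58', '2.28,0.23,-1.01', '2.27,0.61,2.48', '2.27,0.19,-1.79']
ll 0.07 1 24 ['2.11,0.49,-1.87', '2.14,0.37,-1.80', '2.17,0.32,-1.72', '2.22,0.25,-1.59', '2.19,0.38,-1.72']
ll 0.07 -1 0 ['2.37,0.75,-0.53', '2.42,0.46,-1.11', '2.41,0.59,-1.18', '2.41,0.53,-1.56', '2.37,0.75,-1.11']
ll 0.07 -1 8 ['2.30,0.22,0.03', '2.33,0.31,-0.55', '2.34,0.25,-1.00', '2.34,0.73,-0.98', '2.33,0.19,-0.85']
ll 0.07 -1 16 ['2.19,0.37,0.58', '2.23,0.23,0.42', '2.25,0.23,-0.06', '2.28,0.25,-0.65', '2.26,0.17,0.54']
ll 0.07 -1 24 ['2.09,0.56,0.78', '2.12,0.46,0.65', '2.16,0.32,0.72', '2.21,0.20,0.82', '2.18,0.32,0.82']
ll 0.65 1 0 ['2.39,0.37,1.78', '2.40,0.74,1.81', '2.40,0.92,1.61', '2.40,0.92,1.28', '2.37,0.75,1.38']
ll 0.65 1 8 ['2.33,0.19,2.29', '2.36,0.28,1.73', '2.37,0.71,1.76', '2.40,0.73,1.35', '2.37,0.56,1.45']
ll 0.65 1 16 ['2.27,0.19,-1.79', '2.27,0.
[... 5879 characters left out ...]
820323] [-0.01  0.58 -0.07  2.06  0.08  0.5  -1.71]
0.17453292519943295 0.95 [493.27700234 -29.         206.70480429] [ 0.17  0.28 -0.28  2.09  0.16  0.62 -1.79]
0.17453292519943295 0.5 [475.85466367 -29.         139.21670519] [ 0.04  0.36 -0.14  2.2   0.16  0.41 -1.8 ]
0.17453292519943295 0 [492.90003701 -29.          63.82820323] [-0.09  0.54  0.02  2.21  0.    0.22 -1.64]
0.3490658503988659 0.95 [493.27700234 -29.         206.70480429] [ 0.23  0.22 -0.35  2.23  0.31  0.37 -1.94]
0.3490658503988659 0.5 [475.85466367 -29.         139.21670519] [-0.54  0.39  0.57  2.37 -1.13  0.21 -0.52]
0.3490658503988659 0 [492.90003701 -29.          63.82820323] [-0.4   0.58  0.42  2.36  4.17  0.23  0.44]
```

```bash
python3 - <<'E'
from geo import *
from workcell import *
H=np.array([632,-29,134.9]); R=np.diag([1.,-1,-1])
def tip(th,lift=0):
    e=np.pi/6-th; return H-160*np.array([np.cos(e),0,np.sin(e)])+8*np.array([-np.sin(e),0,np.cos(e)])+[0,0,11*np.tan(abs(e))+lift]
clamp(); print(read_state()["time"])
movep(tip(.95,35),R); s=read_state(); print(s["time"],s["eef_pos"],s["ft_force"])
for th in(.85,.6,.35,.12):
    movel(tip(th),max_speed=110); s=read_state(); print(th,round(s["time"],2),np.round(s["eef_pos"]),np.round(s["ft_force"],1))
hit=movel(tip(0)-[0,0,10],max_speed=60,guard=18); s=read_state(); print(hit,s["time"],s["eef_pos"],tip(0),s["ft_force"])
movel(s["eef_pos"]+[-10,0,90],max_speed=200)
open_gripper()
for n in("side","top"):
    c=camera(n); cv2.imwrite(f"pics/{n}1.png",c["image"]); np.savez(f"{n}1.npz",**{k:np.array(v) for k,v in c.items()})
    u,v=project(c,H-60*U).astype(int); w=cv2.resize(c["image"][v-65:v+65,u-75:u+75],(400,347)); 
    a=w if n=="side" else np.hstack([a,w])
cv2.imwrite("pics/crop1.png",a); print(read_state()["time"])
E
```

```text
0.8667
2.95 [489.69258506 -29.73762528 248.33173311] [-0.14611616 -0.66176286 -0.22227562]
0.85 3.57 [483. -29. 198.] [ 0.9  0.9 -0.2]
0.6 4.11 [474. -29. 157.] [ 0.7 -0.4  0.9]
0.35 4.61 [473. -29. 118.] [0.5 0.6 0.3]
0.12 5.07 [482. -29.  84.] [-0.1 -0.6  0.3]
True 5.4833 [488.69646651 -29.12667383  62.54904098] [489.43593539 -29.          68.17905619] [-9.87590856 -0.28890256 38.33790798]
6.9667
```

View pics/crop1.png

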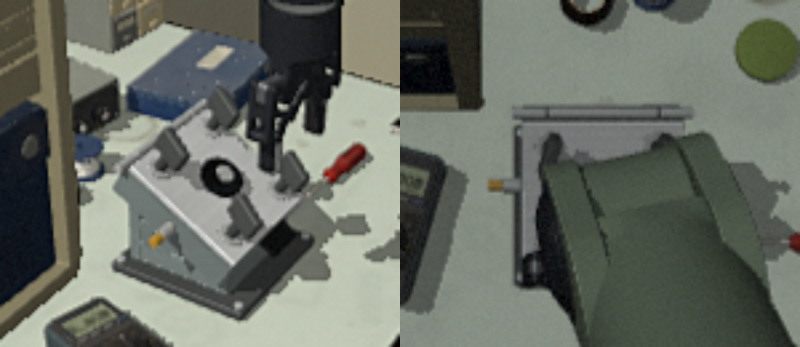

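The side view shows the cover lying flat on the face with all four wings clear. In the top view the arm hides the cell. I'll move the arm aside and measure the wings from both views.

```bash
cat > meas.py <<'E'
from geo import *
def wings(tag,H0=np.array([632,-29,134.9])):
    """per view: cover plane and wing centres (projected on the plane, relative to nominal) and values"""
    for n in("side","top"):
        c=dict(np.load(n+tag+".npz")); P,ok=cloud(c); C=H0-81*U+8*N
        L=(P-C)@np.column_stack([U,Y,N])
        box=ok&(abs(L[...,0])<80)&(abs(L[...,1])<80)
        F=L[box&(abs(L[...,2])<9)]; nn,ce,inl=plane(F,filt=lambda n:n[2]>.95,tol=2)
        F=F[inl]; print(n,"plane n",np.round(nn,4),"h",round(ce@nn/nn[2],2),"ext U",np.percentile(F[:,0],[.5,99.5]).round(1),"Y",np.percentile(F[:,1],[.5,99.5]).round(1))
        h=(L-ce)@nn
        for nm,a,b in(("ul",50,50),("ur",50,-50),("ll",-50,50),("lr",-50,-50)):
            W=L[box&(h>23)&(h<54)&(np.hypot(L[...,0]-a,L[...,1]-b)<32)]; hw=(W-ce)@nn
            T=W[hw>np.percentile(hw,97)-5]
            if len(T)<8: print(nm,len(T)); continue
            r=cv2.minAreaRect(T[:,:2].astype(np.float32)); bx=cv2.boxPoints(r); e=bx[1]-bx[0]; f=bx[2]-bx[1]; e=e if e@e>f@f else f
            w=np.arctan2(-e[0],e[1])%np.pi  # wing = Y cos w - U sin w
            print(nm,len(T),"ctr",np.round(np.array(r[0])-[a,b],1),"size",np.round(r[1],0),"top",round(np.percentile(hw,97),1),"value",round(1.3-w,2))
E
python3 - <<'E'
from geo import *
from workcell import *
from meas import wings
s=read_state(); movel(s["eef_pos"]+[0,0,60],max_speed=250); movep([480,-330,300],np.diag([1.,-1,-1]))
for n in("side","top"):
    c=camera(n); cv2.imwrite(f"pics/{n}2.png",c["image"]); np.savez(f"{n}2.npz",**{k:np.array(v) for k,v in c.items()})
print(read_state()["time"]); wings("2")
E
```

```text
8.65
side plane n [ 0.0018 -0.0016  1.    ] h 0.26 ext U [-79.7  74.7] Y [-74.9  72.2]
ul 51 ctr [ 4.  -1.5] size [15. 39.] top 49.4 value -0.02
ur 43 ctr [ 4.2 -1.4] size [12. 42.] top 49.8 value 0.15
ll 48 ctr [ 5.4 -1.5] size [13. 39.] top 49.2 value 0.14
lr 41 ctr [ 4.9 -1.2] size [14. 40.] top 50.0 value 0.13
top plane n [-0.0041 -0.0074  1.    ] h -1.93 ext U [-77.3  78.9] Y [-73.1  73. ]
ul 59 ctr [ 4.7 -0.1] size [11. 36.] top 50.4 value 0.02
ur 55 ctr [ 5.  -0.8] size [11. 37.] top 51.0 value 0.01
ll 57 ctr [ 6.1 -0.6] size [12. 38.] top 50.8 value 0.05
lr 45 ctr [5.5 0.3] size [11. 38.] top 51.8 value 0.1
```

```bash
cat > turn.py <<'E'
from geo import *
from workcell import *
C=np.array([632,-29,134.9])-81*U+8*N+4.8*U-.8*Y-.8*N
XY=dict(ul=(50,50),ur=(50,-50),ll=(-50,50),lr=(-50,-50)); UP=np.array([0,0,50.])
def pose(nm,v,sg,d):
    a,b=XY[nm]; R=toolrot(v,sg,np.radians(d)); return C+U*a+Y*b+N*37+R[:,2]*-grip_point_offset,R
def turn(nm,v0,v1,d=24,sg=-1,T=1.0):
    p0,R0=pose(nm,v0,sg,d); p1,R1=pose(nm,v1,sg,d)
    movep(p0+UP,R0); movel(p0,max_speed=120); t=read_state()["time"]; clamp(); g=read_state()
    movel(p1,frame=R1,max_speed=max(np.linalg.norm(p1-p0),1)/T); s=read_state()
    print(nm,"t",t,s["time"],"gap",round(g["finger_gap"],1),"F",np.round(g["ft_force"]),np.round(s["ft_force"]),"torq",np.round(s["torque"],2),"q",np.round(s["qpos"],2))
    open_gripper(); movel(p1+UP,max_speed=150); print("end",read_state()["time"])
E
python3 - <<'E'
from turn import *
for nm in("ul","lr","ur","ll"):
  for sg in(-1,1):
    for d in(24,32,40):
      o=[]
      for v in(.7,.82,.95,1.1,1.25):
        q=inverse_kinematics(*pose(nm,v,sg,d)); o.append("-" if q is None else f"{q[4]:.2f},{q[5]:.2f},{q[6]:.2f}")
      p,R=pose(nm,1.25,sg,d); print(nm,sg,d,o,inverse_kinematics(p+UP,R) is not None)
turn("ul",.05,.72)
E
```

```text
ul -1 24 ['0.17,0.42,0.55', '0.09,0.36,0.53', '-0.00,0.29,0.52', '-0.10,0.21,0.49', '0.99,0.24,-0.66'] True
ul -1 32 ['0.09,0.57,0.68', '0.01,0.50,0.67', '-0.07,0.42,0.66', '-0.17,0.32,0.65', '-0.25,0.22,0.62'] True
ul -1 40 ['0.01,0.73,0.79', '-0.06,0.65,0.78', '-0.14,0.56,0.78', '-0.25,0.45,0.79', '-0.55,0.36,0.99'] True
ul 1 24 ['-0.47,0.43,-2.01', '-0.58,0.39,-2.00', '-0.70,0.34,-1.98', '-0.86,0.27,-1.94', '-1.06,0.19,-1.85'] True
ul 1 32 ['-0.52,0.61,-1.92', '-0.63,0.56,-1.90', '-0.75,0.51,-1.87', '-0.92,0.44,-1.82', '-1.11,0.37,-1.72'] True
ul 1 40 ['-0.55,0.78,-1.87', '-0.65,0.73,-1.85', '-0.78,0.68,-1.81', '-0.94,0.62,-1.75', '-1.12,0.56,-1.66'] True
lr -1 24 ['0.21,0.33,0.75', '0.14,0.29,0.73', '0.07,0.23,0.70', '-0.01,0.16,0.68', '1.02,0.20,-0.43'] True
lr -1 32 ['0.09,0.51,0.91', '0.02,0.46,0.90', '-0.05,0.40,0.89', '-0.14,0.33,0.88', '-0.56,0.26,1.19'] True
lr -1 40 ['0.01,0.68,1.02', '-0.07,0.63,1.02', '-0.16,0.57,1.03', '-0.26,0.49,1.05', '-0.39,0.41,1.10'] True
lr 1 24 ['-0.57,0.35,-1.65', '-0.68,0.32,-1.63', '-0.81,0.29,-1.60', '-0.97,0.24,-1.54', '-1.19,0.18,-1.43'] 
[... 1001 characters left out ...]
] True
ll -1 32 ['0.08,0.36,0.73', '0.00,0.30,0.74', '-0.15,0.22,0.80', '0.75,0.19,-0.16', '1.42,0.31,-0.88'] True
ll -1 40 ['-0.02,0.53,0.88', '-0.12,0.46,0.91', '-0.23,0.38,0.95', '-0.76,0.34,1.38', '-1.25,0.35,1.77'] True
ll 1 24 ['-0.60,0.21,-1.83', '-0.74,0.16,-1.76', '1.35,0.47,2.44', '1.56,0.17,2.08', '2.09,0.18,1.43'] True
ll 1 32 ['-0.62,0.40,-1.75', '-0.75,0.36,-1.70', '-0.90,0.30,-1.62', '-1.12,0.22,-1.49', '1.42,0.31,2.26'] True
ll 1 40 ['-0.62,0.59,-1.71', '-0.74,0.55,-1.65', '-0.88,0.51,-1.58', '-1.07,0.45,-1.48', '-1.04,0.26,-1.55'] True
ul t 10.9667 12.7833 gap 11.2 F [-4. -5.  6.] [-6. -5.  9.] torq [-0.6   0.68  0.02] q [ 0.64  0.64 -0.8   1.97  0.23  0.42  0.48]
end 13.975
```

```bash
python3 - <<'E'
from turn import *
turn("lr",.05,.72); turn("ur",.05,.72)
c=camera("side"); np.savez("side3.npz",**{k:np.array(v) for k,v in c.items()}); c=camera("top"); np.savez("top3.npz",**{k:np.array(v) for k,v in c.items()})
from meas import wings; wings("3")
E
```

```text
lr t 15.1667 16.9833 gap 11.3 F [-4. -6.  7.] [-6. -6. 12.] torq [-0.7   0.55 -0.05] q [ 0.93  0.7  -0.87  2.12  0.32  0.34  0.63]
end 18.175
ur t 19.2417 21.0583 gap 11.4 F [-5. -6.  7.] [-5. -5.  9.] torq [-0.51  0.71  0.12] q [ 0.88  0.72 -0.92  1.9   0.31  0.55  0.59]
end 22.25
side plane n [-0.0031  0.0024  1.    ] h 0.47 ext U [-78.6  74.3] Y [-74.8  72. ]
ul 44 ctr [ 6.  -1.3] size [11. 40.] top 49.6 value 0.66
ur 33 ctr [ 4.5 -0.8] size [10. 39.] top 49.9 value 0.78
ll 55 ctr [ 4.1 -1.9] size [14. 39.] top 49.3 value 0.05
lr 43 ctr [ 4.7 -1.9] size [13. 39.] top 49.3 value 0.71
top plane n [-0.0031 -0.0033  1.    ] h -1.5 ext U [-77.6  74.9] Y [-72.9  73. ]
ul 55 ctr [ 4.4 -1. ] size [12. 39.] top 50.8 value 0.79
ur 45 ctr [3.9 1.2] size [11. 35.] top 50.2 value 0.74
ll 59 ctr [ 5.4 -0.3] size [12. 39.] top 50.7 value 0.06
lr 55 ctr [4.6 0.1] size [12. 38.] top 50.6 value 0.72
```

```bash
python3 - <<'E'
from turn import *
turn("ll",.05,.72,d=32)
turn("ul",.72,1.27,d=36)
c=camera("side"); np.savez("side4.npz",**{k:np.array(v) for k,v in c.items()}); c=camera("top"); np.savez("top4.npz",**{k:np.array(v) for k,v in c.items()})
from meas import wings; wings("4")
for nm,d in(("lr",40),("ur",36),("ll",40),("ll",46)):
  o=[np.round(q[3:],2) if (q:=inverse_kinematics(*pose(nm,v,-1,d))) is not None else None for v in(.72,1,1.27)]; print(nm,d,o)
E
```

```text
ll t 23.5417 25.3583 gap 11.3 F [-4. -8.  9.] [-6. -9. 13.] torq [-0.76  0.78  0.2 ] q [ 0.83  0.76 -0.96  2.11  0.34  0.39  0.48]
end 26.55
ul t 27.6 29.4167 gap 11.1 F [-4. -4.  5.] [-3. -4.  6.] torq [-0.21  0.24  0.02] q [ 0.97  0.87 -1.08  2.03  0.09  0.26  0.34]
end 30.6083
side plane n [3.0e-04 2.5e-03 1.0e+00] h 0.23 ext U [-77.8  76.8] Y [-74.6  72.4]
ul 44 ctr [ 4.  -1.1] size [12. 39.] top 50.1 value 1.27
ur 16 ctr [ 9.6 -3.1] size [ 6. 25.] top 48.8 value 0.77
ll 47 ctr [ 4.1 -1.3] size [12. 36.] top 50.0 value 0.74
lr 42 ctr [ 4.7 -2.1] size [12. 40.] top 49.2 value 0.79
top plane n [ 2.e-03 -2.e-04  1.e+00] h -1.55 ext U [-78.1  79.3] Y [-71.9  73.1]
ul 61 ctr [ 5.  -0.4] size [11. 38.] top 50.5 value 1.28
ur 4
ll 41 ctr [ 5.6 -2.1] size [12. 36.] top 51.2 value 0.67
lr 31 ctr [0.8 4.8] size [10. 23.] top 50.6 value 0.68
lr 40 [array([1.93, 0.37, 0.74, 0.67]), array([2.  , 0.26, 0.58, 0.61]), array([2.08, 0.17, 0.4 , 0.55])]
ur 36 [array([1.75, 0.34, 0.82, 0.63]), array([1.83, 0.23, 0.65, 0.54]), array([1.93, 0.13, 0.45, 0.45])]
ll 40 [array([2.02, 0.32, 0.56, 0.55]), array([2.11, 0.22, 0.36, 0.5 ]), array([ 2.21,  1.02,  0.32, -0.39])]
ll 46 [array([1.96, 0.31, 0.69, 0.59]), array([2.05, 0.22, 0.48, 0.55]), array([2.16, 0.14, 0.26, 0.51])]
```

```bash
python3 - <<'E'
from turn import *
turn("lr",.72,1.27,d=40); turn("ur",.72,1.27,d=36); turn("ll",.72,1.26,d=44)
s=read_state(); movel(s["eef_pos"]+[0,0,60],max_speed=250); movep([480,-330,300],np.diag([1.,-1,-1]))
for n in("side","top"):
    c=camera(n); cv2.imwrite(f"pics/{n}5.png",c["image"]); np.savez(f"{n}5.npz",**{k:np.array(v) for k,v in c.items()})
    u,v=project(c,C).astype(int); w=cv2.resize(c["image"][v-65:v+65,u-75:u+75],(400,347)); a=w if n=="side" else np.hstack([a,w])
cv2.imwrite("pics/crop5.png",a); print(read_state()["time"])
from meas import wings; wings("5")
E
```

```text
lr t 31.9 33.7167 gap 11.2 F [-4. -4.  4.] [-2. -2.  6.] torq [-0.13  0.2  -0.01] q [ 1.3   1.06 -1.15  2.08  0.22  0.4   0.51]
end 34.9083
ur t 36.0333 37.85 gap 11.3 F [-5. -3.  5.] [-2. -2.  6.] torq [-0.16  0.29  0.05] q [ 1.16  0.96 -1.15  1.93  0.21  0.46  0.38]
end 39.0417
ll t 40.2333 42.05 gap 10.8 F [-4. -4.  4.] [-2. -2.  6.] torq [-0.27  0.22  0.05] q [ 1.15  1.08 -1.16  2.17  0.26  0.24  0.37]
end 43.2417
45.1583
side plane n [-4.0e-04  2.4e-03  1.0e+00] h 0.38 ext U [-77.8  75.1] Y [-74.6  72.4]
ul 42 ctr [ 4.3 -2.2] size [37. 11.] top 50.0 value -1.83
ur 35 ctr [ 4.7 -1.4] size [10. 38.] top 49.9 value 1.21
ll 43 ctr [ 4.1 -1.6] size [10. 36.] top 49.9 value 1.27
lr 39 ctr [4.5 1.2] size [10. 39.] top 49.5 value 1.28
top plane n [ 0.0058 -0.0097  0.9999] h -1.56 ext U [-79.3  78.8] Y [-72.9  73. ]
ul 55 ctr [ 5.5 -0.4] size [11. 38.] top 50.8 value 1.28
ur 61 ctr [4.7 0. ] size [11. 38.] top 51.6 value 1.29
ll 57 ctr [ 5.9 -0.6] size [37. 11.] top 49.6 value -1.83
lr 58 ctr [ 5.2 -0.2] size [39. 11.] top 50.2 value -1.84
```

View pics/crop5.png

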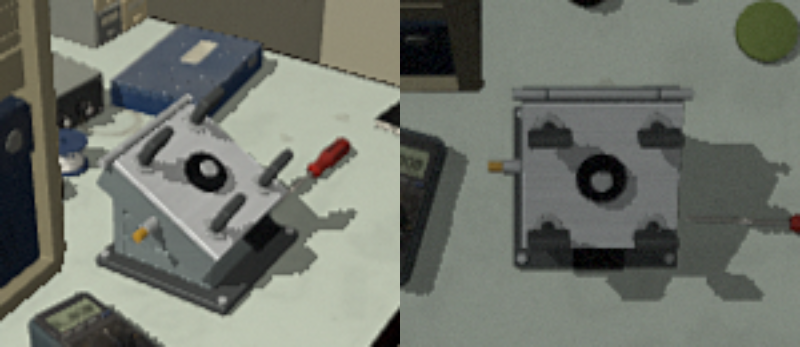

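The picture shows the cover shut, all four wings parallel to the hinge (home, where -1.83 is 1.31 modulo π), and the arm clear.

```bash
python3 -c "from workcell import *; print(finish_job())"
```

```text
the job is handed in; nothing more can be done
None
```

The cover is shut and all four wing screws measured home (about 1.2 to 1.3 rad of 1.3) after two crosswise passes; the tools were not touched, and the job was handed in at about 45 s of the 72 s allowed.

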